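# Sink the bench dogs in order

## Robot

A 6-joint arm with a two-finger parallel gripper is mounted at the origin on a cart in front of the work surface, level with it; the furniture and walls round the work are solid. World frame = base frame: x ahead of the robot, y to its left, z up, the work surface at z = 0. Lengths are in m, angles in rad, forces in N, time in s.
With the tool pointing down it reaches from about 0.325 to 0.775 m from the base axis. Payload 5.5 kg.
Tool frame: the origin (TCP) lies between the finger pads; the fingertips stand 8 mm ahead of it and the grasp point (between the pads) lies 11 mm behind it (tcp_to_tips is the distance from the TCP to the fingertips, in m); z points along the fingers, y is the line along which they close (so a half turn about z gives the same grasp; the last joint's range is limited). The gripper opens to 88 mm and grips with 3 to 60 N. Pads are 20 mm wide; open, the fingers measure 115 mm over their backs; the gripper's body (75 mm by 178 mm) begins 61 mm behind the grasp point.
Start: joints at [-1.397, 0.091, 1.231, -0, 1.82, -0.057], TCP at [0.137, -0.584, 0.231] pointing down, gripper open.
Joint ranges: [-2.87, 2.87], [-0.86, 2.18], [0.17, 2.46], [-1.51, 4.65], [0.06, 2.69], [-2.65, 2.65]. Speed limits (rad/s): [2.57, 2.57, 3.01, 3.14, 3.14, 3.14].

## Interface

Orientations are given as a unit quaternion [w, x, y, z].
In Python, from bench import * gives the robot as it stands. Calls block until the motion is done:
- move_to(position, orientation): joint-space move of the TCP to a pose.
- move_l(position, speed=0.15, orientation=None): straight line of the TCP; orientation=None keeps the orientation; speed is the mean speed in m/s.
- movej(angles): joint-space move.
- gripper_open() and close(): open the fingers fully, or close them until they stop; the grip force is fixed at half the most.
- hold(seconds).
- inverse_kinematics(position, orientation): joint angles nearest the present ones, or None.
- state(): the state.
- get_image(name): name is "scene" or "top"; returns a dict with "frame" (400x640x3 uint8, blue, green, red), "depth" (400x640 float32, m along the optical axis (not along the pixel's ray), 0 where there is no reading), "camera_matrix" (3x3 intrinsics, pixels), "view" (4x4, takes a point from world to camera coordinates). Camera axes: x right, y up, looking along -z (the intrinsics and any distortion apply to the point x, -y, -z); pixel columns grow to the right and rows downward; lengths in m; the calibration is good to about 2 mm. A picture is of the moment at which its call begins.
A pose or a line that the arm cannot do raises IKError and nothing moves.
- job_done(): hands the job in; it is judged then, once.
The state is a dict: "time": time; "joint_pos": joint angles; "dq": joint speeds; "joint_torque": joint torques, N m; "ee_pos": TCP position; "ee_rot": TCP orientation; "ft_force": force on the tool from outside, world axes, zero at the start; "moment": the same for the moment, N m; "finger_gap": finger opening in m; "finger_force": force on a finger pad.
Only numpy, scipy, OpenCV 4.12 (cv2) and the standard library are available. Lean on these libraries where they do the work, as an engineer would, in place of code of your own. Each camera call takes 0.05 s, during which the arm holds its last target. There are 200 camera calls.

## Task

Clear the bench-dog board for a workpiece: with the fingertips, gently push three of the raised dogs fully down into the board, first the one with the long bar head, then the one with the square head, then the one with the flat round head. Leave the slim pin standing as the stop, do not pull up or lift anything, and leave the things lying on and around the board where they are.

Things in the scene. Friction and masses are not known exactly. Their poses are not given: they have to be found in the camera images.
- dog_board: light wooden bench-dog board, 220 (x) x 300 (y) x 36 mm, fixed to the table, with six 20 mm holes in two rows of three: at x = -55 and +55 mm, y = -96, 0 and +96 mm in its own frame. Four aluminium bench dogs stand in its four corner holes, which dog is in which corner hole changes; the two middle holes are empty. Origin: centre of its underside, on the table; z up
- bar_dog_top (a point): centre of the top face of the bench dog with the long bar-shaped head 16 mm x 56 mm (the point's y axis runs along the bar), aluminium; the head is 8 mm thick; its top stands 27 mm above the board's top (63 mm above the table) when raised and 13 mm above it (49 mm above the table) when fully down; the head sits on a 5 mm black rubber ring, which holds firm up to about 6 N and then gives 1 mm for every further 2 N, at most 5 mm, and springs back. z up; moves with the dog
- bar_dog (a joint): the same dog's vertical slide in the board, m: how far it is pushed down: 0 = standing raised, 0.014 = fully down, against its lower stop; it starts raised, between 0 and 0.002; below 0 it is being pulled up out of its hole. Stays where it is left; friction holds it with about 5 N, no spring
- square_dog_top (a point): centre of the top face of the bench dog with the square head 30 mm x 30 mm (sides along the point's x and y axes), aluminium; the head is 8 mm thick; its top stands 27 mm above the board's top (63 mm above the table) when raised and 13 mm above it (49 mm above the table) when fully down; the head sits on a 5 mm black rubber ring, which holds firm up to about 6 N and then gives 1 mm for every further 2 N, at most 5 mm, and springs back. z up; moves with the dog
- square_dog (a joint): the same dog's vertical slide in the board, m: how far it is pushed down: 0 = standing raised, 0.014 = fully down, against its lower stop; it starts raised, between 0 and 0.002; below 0 it is being pulled up out of its hole. Stays where it is left; friction holds it with about 5 N, no spring
- round_dog_top (a point): centre of the top face of the bench dog with the flat round disc head 34 mm across, aluminium; the head is 8 mm thick; its top stands 27 mm above the board's top (63 mm above the table) when raised and 13 mm above it (49 mm above the table) when fully down; the head sits on a 5 mm black rubber ring, which holds firm up to about 6 N and then gives 1 mm for every further 2 N, at most 5 mm, and springs back. z up; moves with the dog
- round_dog (a joint): the same dog's vertical slide in the board, m: how far it is pushed down: 0 = standing raised, 0.014 = fully down, against its lower stop; it starts raised, between 0 and 0.002; below 0 it is being pulled up out of its hole. Stays where it is left; friction holds it with about 5 N, no spring
- pin_dog_top (a point): centre of the top face of the bench dog with the slim pin: no wide head, just a round end 14 mm across, aluminium; its end stands 25 mm above the board's top when raised. z up; moves with the dog
- pin_dog (a joint): the same dog's vertical slide in the board, m: how far it is pushed down: 0 = standing raised, 0.014 = fully down, against its lower stop; it starts raised, between 0 and 0.002; below 0 it is being pulled up out of its hole. Stays where it is left; friction holds it with about 5 N, no spring
- electrical_tape: bystander: a small black roll of tape, 63 mm across and 19 mm high, lying flat on the board between the holes of its left half; origin at the centre of its underside
- wedge_block: bystander: a wooden block 40x70x22 mm lying on the board between the holes of its right half; origin at the centre of its underside
- bolt_m16: bystander: a steel bolt 27x75x24 mm lying on the board over the empty hole of the row nearer the robot; origin at the centre of its underside
- wax_tin: bystander: a flat round tin 63 mm across and 34 mm high on the table to the right of the board; origin at the centre of its underside
- tape_measure: bystander: a yellow tape measure, 38x92x67 mm, on the table to the left of the board; origin at the centre of its underside

How it is judged:
On the way, in this order (a step that is already met when the one before it is completed fails the run):
1. the bar-headed dog is down (value of joint bar_dog above 0.011 m), for 0.2 s.
2. the square-headed dog is down (value of joint square_dog above 0.011 m), for 0.2 s.
3. the round-headed dog is down (value of joint round_dog above 0.011 m), for 0.2 s.
At the end, for the whole second after the job is handed in: the bar-, square- and round-headed dogs are down (each within 3 mm of its lower stop), the slim pin still stands raised (not pushed in more than 6 mm nor pulled up more than 4 mm) and every bystander is within 15 mm of where it was (value of joint each of bar_dog, square_dog, round_dog above 0.011 m and value of joint pin_dog between -0.004 and 0.006 m and distance of each of electrical_tape, wedge_block, bolt_m16, wax_tin, tape_measure from where it was at the start of the episode below 0.015 m); the robot touches nothing.
It fails at once if the square-headed dog is pushed in before the bar-headed one is down (value of joint square_dog above 0.006 m and value of joint bar_dog below 0.01 m).
It fails at once if the round-headed dog is pushed in before the other two are down (value of joint round_dog above 0.006 m and value of joint any of bar_dog, square_dog below 0.01 m).
It fails at once if a dog is pulled up by more than 4 mm, or the slim pin is pushed in by more than 6 mm (value of joint pin_dog above 0.006 m or value of joint any of bar_dog, square_dog, round_dog, pin_dog below -0.004 m).
It fails at once if a dog is pressed harder than 25 N (contact force between any of bar_dog, square_dog, round_dog, pin_dog and the arm above 25 N or contact force between any of bar_dog, square_dog, round_dog, pin_dog and the fingers above 25 N).
It fails at once if a bystander is moved by more than 15 mm (distance of any of electrical_tape, wedge_block, bolt_m16, wax_tin, tape_measure from where it was at the start of the episode above 0.015 m).
It also fails if it takes over 54 s, if anything falls off the work surface, if the arm or the gripper's body presses on something with over 40 N, if the wrist force passes 120 N, or if a joint passes its speed limit or range.

## Working session

There is one attempt and no reset: what is moved stays moved. The work goes in short steps, each a Python script; the robot and the scene stay as the last script left them, time stands still between calls to the robot, and variables do not carry over. Pictures are saved under pics/ and viewed, at most 10 in all, crops included, and the job is handed in when it is done.

```bash
ls; mkdir -p pics; python3 - <<'E'
from bench import *
import cv2,numpy as np
for n in("top","scene"):
    d=get_image(n); cv2.imwrite(f"pics/{n}0.png",d["frame"]); np.savez(f"{n}0.npz",**{k:np.array(d[k]) for k in("frame","depth","camera_matrix","view")})
    print(n,d["camera_matrix"],d["view"],d.keys())
s=state();print(s)
E
```

```text
pics
top [[443.44657198   0.         324.1187875 ]
 [  0.         443.44657198 199.15073936]
 [  0.           0.           1.        ]] [[ 0.0230922  -0.9994601   0.02337221  0.02388203]
 [ 0.99766961  0.02453961  0.06366433 -0.52778937]
 [-0.0642035   0.02184759  0.99769765 -0.9217677 ]
 [ 0.          0.          0.          1.        ]] dict_keys(['frame', 'depth', 'camera_matrix', 'view'])
scene [[451.55753372   0.         315.35899599]
 [  0.         451.55753372 198.03079445]
 [  0.           0.           1.        ]] [[ 0.76418297  0.64494313 -0.0085286  -0.42396905]
 [-0.36417809  0.44234679  0.81957528  0.10413184]
 [ 0.53235205 -0.62319954  0.57290805 -1.42646245]
 [ 0.          0.          0.          1.        ]] dict_keys(['frame', 'depth', 'camera_matrix', 'view'])
{'time': 0.1, 'joint_pos': array([-1.39671257e+00,  9.17778739e-02,  1.23175128e+00,  7.41322133e-06,
        1.81981423e+00, -5.67205841e-02]), 'dq': array([ 0.00016982, -0.00435083, -0.00218846, -0.00067556,  0.00034723,
       -0.00028345]), 'joint_torque': array([ 3.43226602e-03, -4.47858453e+01, -4.07568455e+01,  7.01586180e-02,
        2.84566137e-02, -1.12793302e-04]), 'ee_pos': array([ 0.13720084, -0.58384119,  0.22963137]), 'ee_rot': array([-8.74069535e-04,  9.93348071e-01,  1.15147053e-01, -4.77514693e-05]), 'ft_force': array([0.43515323, 0.20201044, 0.21382587]), 'moment': array([ 0.04368863, -0.05043884, -0.01292151]), 'finger_force': 0.0, 'finger_gap': 0.08774031083080583}
```

View pics/top0.png

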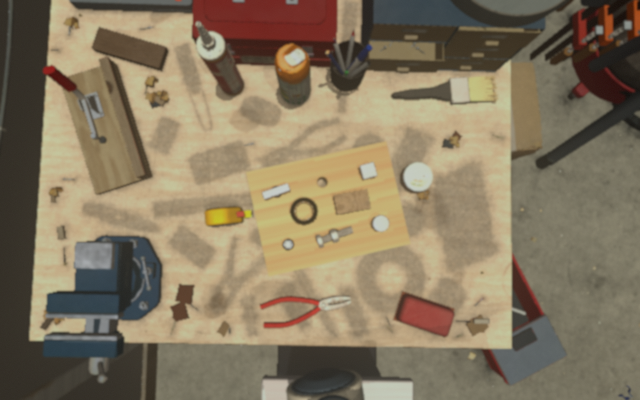

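View pics/scene0.png

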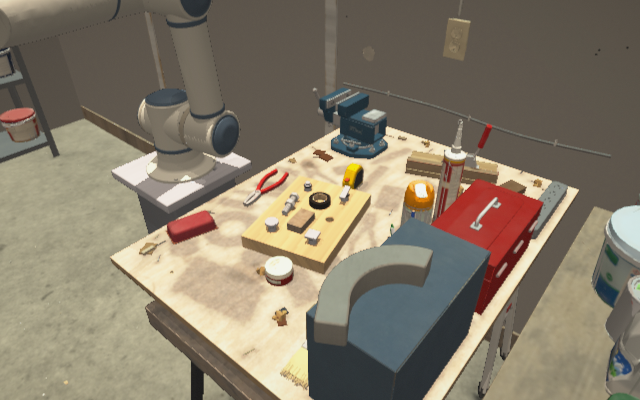

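The top view shows the bar dog at about (276,191), square dog at (368,171), round dog at (380,224) and slim pin at (288,244). The tape roll is at (304,211), block at (351,202), bolt at (333,237), tin at (417,177) and tape measure at (225,216). Next I'll measure positions from depth.

```bash
cat > h.py <<'E'
import numpy as np,cv2
def cloud(d):
    K,V,D=d["camera_matrix"],d["view"],d["depth"]
    v,u=np.mgrid[:400,:640]
    P=np.stack([(u-K[0,2])/K[0,0]*D,-(v-K[1,2])/K[1,1]*D,-D],-1)
    return (P-V[:3,3])@V[:3,:3]
def pix(d,p):
    q=d["view"][:3,:3]@p+d["view"][:3,3]; K=d["camera_matrix"]
    return K[0,0]*q[0]/-q[2]+K[0,2], K[1,1]*-q[1]/-q[2]+K[1,2]
E
python3 - <<'E'
from h import *
d=np.load("top0.npz");W=cloud(d)
for n,(u,v) in dict(bar=(276,191),square=(368,171),round=(380,224),pin=(288,244)).items():
    s=(slice(v-16,v+17),slice(u-18,u+19)); w=W[s].reshape(-1,3); 
    for lo in (.052,.056):
        m=w[w[:,2]>lo]
        r=cv2.minAreaRect((m[:,:2]*1000).astype(np.float32))
        print(n,lo,len(m),m.mean(0).round(4),np.percentile(m[:,2],[10,50,90]).round(4),np.round(r[0],1),np.round(r[1],1),round(r[2],1))
z=W[...,2]; m=((z>.03)&(z<.042)).astype(np.uint8); m[:, :235]=0;m[:,425:]=0;m[:130]=0;m[290:]=0
m=cv2.morphologyEx(m,cv2.MORPH_OPEN,np.ones((3,3)))
n,l,st,c=cv2.connectedComponentsWithStats(m);k=1+st[1:,4].argmax()
print("board",cv2.minAreaRect((W[l==k][:,:2]*1000).astype(np.float32)),np.median(z[l==k]))
for n,(u,v) in dict(tin=(417,177),tm=(218,216),tape=(299,201),block=(351,202),bolt=(345,234)).items(): print(n,W[v,u].round(3))
im=cv2.resize(d["frame"][130:285,190:440],None,fx=3.2,fy=3.2,interpolation=cv2.INTER_CUBIC);cv2.imwrite("pics/crop0.png",im[:600,:800])
E
```

```text
bar 0.052 253 [0.5355 0.132  0.0678] [0.0561 0.0612 0.0636] [518.6  99.8] [125.   49.3] 61.1
bar 0.056 227 [0.5369 0.1338 0.0694] [0.0594 0.0616 0.0637] [518.6  99.8] [125.   49.3] 61.1
square 0.052 224 [ 0.5822 -0.049   0.0767] [0.0586 0.061  0.0629] [538.6   2. ] [ 36.6 177.2] 40.9
square 0.056 223 [ 0.5821 -0.0491  0.0768] [0.0586 0.061  0.063 ] [538.6   2. ] [ 36.6 177.2] 40.9
round 0.052 234 [ 0.4797 -0.0735  0.076 ] [0.0586 0.0609 0.063 ] [487.1 -19.4] [151.4  45.5] 88.2
round 0.056 232 [ 0.4795 -0.0738  0.0762] [0.0587 0.0609 0.063 ] [487.1 -19.4] [151.4  45.5] 88.2
pin 0.052 74 [0.4337 0.1052 0.1049] [0.0524 0.0577 0.0613] [444.   85.1] [20.7 71.1] 28.0
pin 0.056 41 [0.4348 0.1028 0.1467] [0.0579 0.06   0.0626] [444.9  83.7] [12.5 68. ] 29.0
board ((508.2271423339844, 28.05242919921875), (220.2409210205078, 300.678955078125), 14.082222938537598) 0.03578750075125778
tin [ 0.577 -0.156  0.035]
tm [0.485 0.247 0.067]
tape [0.52  0.088 0.052]
block [ 0.52  -0.017  0.057]
bolt [ 0.455 -0.007  0.053]
```

View pics/crop0.png

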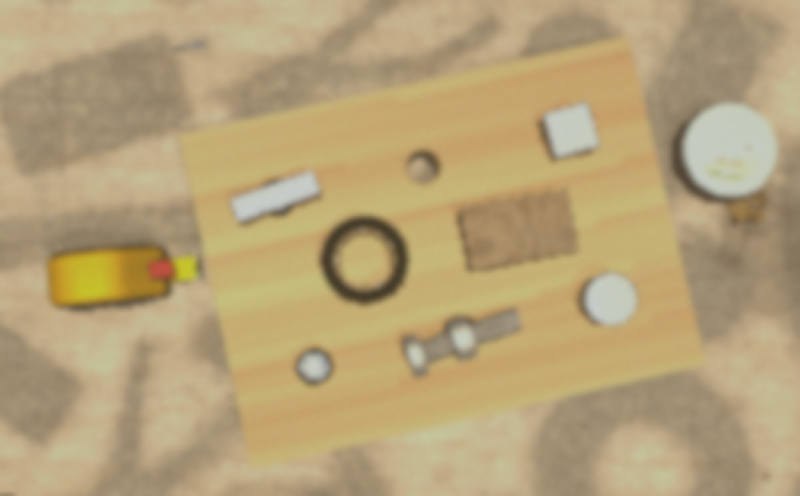

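The crop confirms the layout: bar head far left, square far right, round disc near right and pin near left. The board rectangle measures 220.2×300.7 mm at yaw 14°, with its top at z=0.0358, which matches the spec. I'll cross-check the heads against the hole positions, then press the bar dog under force feedback.

```bash
cat >> h.py <<'E'
from scipy.spatial.transform import Rotation as R
def tops():
    d=np.load("top0.npz");W=cloud(d);c,s=np.cos(np.radians(14.08)),np.sin(np.radians(14.08));out={}
    for n,(x,y) in dict(bar=(55,96),square=(55,-96),round=(-55,-96),pin=(-55,96)).items():
        h=np.array([.5082+(c*x-s*y)/1e3,.02805+(s*x+c*y)/1e3])
        m=W[(np.hypot(*(W[...,:2]-h).transpose(2,0,1))<.034)&(W[...,2]>.055)&(W[...,2]<.07)]
        r=cv2.minAreaRect((m[:,:2]*1000).astype(np.float32))
        out[n]=(np.median(m[:,:2],0)+h)/2
        print(n,h.round(4),np.median(m,0).round(4),np.round(r[0],1),np.round(r[1],1),round(r[2],1))
        assert n=="pin" or np.linalg.norm(np.median(m[:,:2],0)-h)<.005
    return out
def quat(yaw): return [0,np.cos(yaw/2),np.sin(yaw/2),0]
def press(xy,bench):
    """Lower closed fingertips on a dog in small steps until stop force; print trace."""
    p=np.array([*xy,.085]); bench.move_l(p,.1)
    bench.hold(.3); f0=np.mean([bench.state()["ft_force"][2] for _ in range(5)])
    bench.move_l([*xy,.0745],.04)
    z=.0745;tr=[]
    while z>.0535:                      # tips 8 mm below: lowest tip height .0455
        z-=.001; bench.move_l([*xy,z],.015); bench.hold(.05)
        s=bench.state(); f=s["ft_force"][2]-f0; tr.append((round(s["ee_pos"][2]*1e3-8,1),round(f,1)))
        if abs(f)>11: break
    print(tr)
    bench.move_l([*xy,.12],.1); print("t",bench.state()["time"])
E
python3 - <<'E'
import bench
from h import *
T=tops()
bench.close()
xy=T["bar"]; bench.move_to([*xy,.15],quat(.26))
s=bench.state();print(s["time"],s["ee_pos"],s["finger_gap"],s["ft_force"])
press(xy,bench)
d=bench.get_image("top"); W=cloud(d)
for n,p in T.items():
    m=W[(np.hypot(*(W[...,:2]-p).transpose(2,0,1))<.008)]; print(n,np.median(m[:,2]).round(4))
E
```

```text
bar [0.5382 0.1345] [0.5379 0.1346 0.0616] [537.9 134.8] [16.4 55.8] 22.1
square [ 0.5849 -0.0517] [ 0.5838 -0.0507  0.0609] [584.7 -51.3] [29.7 30.3] 16.4
round [ 0.4782 -0.0784] [ 0.4786 -0.078   0.0609] [477.9 -78.5] [30.2 32.8] 1.2
pin [0.4315 0.1078] [0.4307 0.1076 0.0595] [429.5 107.6] [14.2 12.2] 0.8
4.35 [0.53827695 0.1338793  0.15007687] 0.0003472140026525268 [ 0.35030586  0.11030678 -0.30933763]
[(np.float64(65.7), np.float64(-0.5)), (np.float64(64.5), np.float64(-1.2)), (np.float64(63.5), np.float64(0.5)), (np.float64(62.6), np.float64(0.9)), (np.float64(61.9), np.float64(3.7)), (np.float64(60.7), np.float64(4.0)), (np.float64(59.4), np.float64(3.8)), (np.float64(58.4), np.float64(2.9)), (np.float64(57.4), np.float64(3.4)), (np.float64(56.4), np.float64(2.7)), (np.float64(55.4), np.float64(3.7)), (np.float64(54.4), np.float64(3.2)), (np.float64(53.4), np.float64(2.8)), (np.float64(52.4), np.float64(3.2)), (np.float64(51.4), np.float64(3.0)), (np.float64(50.4), np.float64(2.6)), (np.float64(49.4), np.float64(3.1)), (np.float64(49.0), np.float64(6.1)), (np.float64(48.4), np.float64(7.3)), (np.float64(47.7), np.float64(8.5)), (np.float64(47.0), np.float64(9.1))]
t 12.975
bar 0.5022
square 0.0609
round 0.0613
pin 0.059
```

The bar dog bottomed out with a clear stop at about 49 mm and a peak force of about 9 N. Now the square dog, then the round one.

```bash
python3 - <<'E'
import bench
from h import *
T=tops()
for n in("square","round"):
    bench.move_l([*T[n],.12],.15); press(T[n],bench)
bench.move_l([.40,-.25,.2],.25)
d=bench.get_image("top"); W=cloud(d); cv2.imwrite("pics/end.png",d["frame"])
for n,p in T.items():
    m=W[(np.hypot(*(W[...,:2]-p).transpose(2,0,1))<.008)]; print(n,np.median(m[:,2]).round(4))
print(bench.state()["time"])
E
```

```text
bar [0.5382 0.1345] [0.5379 0.1346 0.0616] [537.9 134.8] [16.4 55.8] 22.1
square [ 0.5849 -0.0517] [ 0.5838 -0.0507  0.0609] [584.7 -51.3] [29.7 30.3] 16.4
round [ 0.4782 -0.0784] [ 0.4786 -0.078   0.0609] [477.9 -78.5] [30.2 32.8] 1.2
pin [0.4315 0.1078] [0.4307 0.1076 0.0595] [429.5 107.6] [14.2 12.2] 0.8
[(np.float64(65.6), np.float64(-0.4)), (np.float64(64.5), np.float64(-0.4)), (np.float64(63.4), np.float64(0.4)), (np.float64(62.4), np.float64(-0.6)), (np.float64(61.6), np.float64(1.0)), (np.float64(60.9), np.float64(3.2)), (np.float64(59.7), np.float64(2.7)), (np.float64(58.4), np.float64(4.4)), (np.float64(57.4), np.float64(3.1)), (np.float64(56.4), np.float64(2.8)), (np.float64(55.4), np.float64(3.3)), (np.float64(54.4), np.float64(3.5)), (np.float64(53.4), np.float64(2.1)), (np.float64(52.4), np.float64(3.7)), (np.float64(51.4), np.float64(3.6)), (np.float64(50.4), np.float64(3.8)), (np.float64(49.4), np.float64(2.8)), (np.float64(49.1), np.float64(6.0)), (np.float64(48.4), np.float64(7.4)), (np.float64(47.7), np.float64(9.1)), (np.float64(47.0), np.float64(10.1))]
t 22.775
[(np.float64(65.6), np.float64(1.1)), (np.float64(64.5), np.float64(0.5)), (np.float64(63.4), np.float64(-0.6)), (np.float64(62.5), np.float64(0.2)), (np.float64(61.6), np.float64(1.4)), (np.float64(60.9), np.float64(3.9)), (np.float64(59.7), np.float64(4.1)), (np.float64(58.4), np.float64(3.7)), (np.float64(57.4), np.float64(2.9)), (np.float64(56.4), np.float64(3.1)), (np.float64(55.5), np.float64(3.6)), (np.float64(54.4), np.float64(3.3)), (np.float64(53.4), np.float64(3.8)), (np.float64(52.4), np.float64(2.7)), (np.float64(51.4), np.float64(3.2)), (np.float64(50.4), np.float64(3.2)), (np.float64(49.4), np.float64(3.5)), (np.float64(49.0), np.float64(7.1)), (np.float64(48.3), np.float64(8.1)), (np.float64(47.6), np.float64(10.2)), (np.float64(46.9), np.float64(10.9))]
t 31.975
bar 0.0488
square 0.0486
round 0.0489
pin 0.0596
32.9917
```

View pics/end.png

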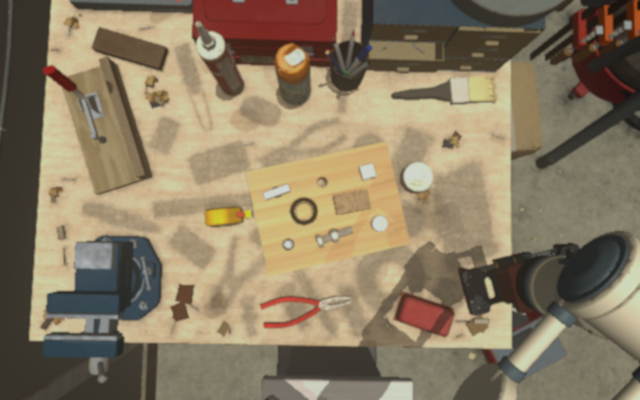

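The picture shows every bystander in its original place: tape (304,211), block (351,202), bolt (333,237), tin (417,177) and tape measure (225,216). The arm is clear of everything. The three head tops read about 49 mm and the pin is still raised at about 60 mm.

```bash
python3 -c "
from bench import *
print(job_done())"
```

```text
the job is handed in; nothing more can be done
None
```

I pushed the bar, square and round dogs fully down in that order, with measured force staying below about 11 N; the pin still stands, no bystander visibly moved, and the job was handed in at about 33 s (no verdict was returned).

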